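Unstack the finishing stones into their trays

ROBOT

A 6-joint arm with a two-finger parallel gripper is mounted at the origin on a cart in front of the work surface, level with it; the furniture and walls round the work are solid. World frame = base frame: x ahead of the robot, y to its left, z up, the work surface at z = 0. Lengths are in mm, angles in degrees, forces in N, time in s.
With the tool pointing down it reaches from about 300 to 850 mm from the base axis. Payload 4.2 kg.
Tool frame: the origin (TCP) lies at the very end of the fingers, on their centre line; the grasp point (between the pads) lies 19 mm behind it (env.tcp_to_grasp is the distance from the TCP to the grasp point, in mm); z points along the fingers, y is the line along which they close (so a half turn about z gives the same grasp; the last joint's range is limited). The gripper opens to 91 mm and grips with 3 to 60 N. Pads are 32 mm wide; open, the fingers measure 118 mm over their backs; the gripper's body (76 mm by 178 mm) begins 60 mm behind the grasp point.
Start: joints at [68.411, 18.312, 89.639, -0, 72.044, -1.146], TCP at [200.838, 538.802, 213.976] pointing down, gripper open.
Joint ranges: [-177.97, 177.97], [-48.28, 115.42], [12.27, 149.76], [-77.06, 257.06], [2.81, 150.46], [-146.56, 146.56]. Speed limits (degrees/s): [147.25, 147.25, 180, 180, 180, 180].

INTERFACE

Orientations are given as [roll, pitch, yaw] about the fixed x, y, z axes, in that order (R = Rz(yaw) Ry(pitch) Rx(roll)).
In Python, from workcell import env gives the robot as it stands.
- The arm moves only by the tool move_arm, never from a script. Its argument "plan" is a list of rows, each a list of 3 entries, a list of its own where there are three numbers: the shift along the world's x, y, z in cm, then the turn about the world's z in degrees, then the closure, from 0 (fully open) to 1 (shut). In form: [[[x, y, z], turn, claw], ...]. A call has 1 to 5 rows; each row shifts and turns the commanded pose from where the row before left it; what a row does not reach is not made up. A row lasts 1/10 s, in which the tool goes at most 50 mm and 8.59 degrees, less where a joint would pass 70% of its speed; a pose out of reach is approached as far as the arm can. A call is refused whole if a number of a shift passes 5 or a number of a turn 8.59, either way. A call with a gripper value outside its range is refused whole. The fingers move at their own pace and stop on an object; "squeeze" is the grip in N (left out, the last holds). Time passes only in rows, so rows that do not move let the fingers close. It gives the time, the measured TCP pose, the force, the opening and the grip force at its end, in the units of the state.
- env.state(): the state, without advancing time (a new reading comes with each control period).
- env.grab_frame(name): name is "scene" or "side" or "wrist"; returns a dict with "frame" (400x640x3 uint8, red, green, blue), "z_map" (400x640 float32, mm along the optical axis (not along the pixel's ray), 0 where there is no reading), "fovy" (degrees; the focal length in pixels is half the picture's height over the tangent of half this angle, whatever the lens; pixels are square), "cx", "cy" (the principal point, pixels), "D" ([k1, k2, p1, p2, k3] as OpenCV has them; the pictures are not rectified), "position" and "orientation" of the camera in the world. Camera axes: x right, y down, z forward; pixel columns grow to the right and rows downward; lengths in mm; the calibration is good to about 2 mm. A picture is of the moment at which its call begins.
- env.job_done(): hands the job in; it is judged then, once.
Trained networks look in a picture, given as the dict that the camera call returned (one of the last four; its "shot" number tells which), for a name from the list of things; names that differ only in an ending like _2 or _b are one class to them, and where a whole thing is asked for, a point or a joint stands for the part that bears it (a point fixed in the world has none). Each returns a list of dicts, best first, with "score" (0 to 1); they miss things now and then, are a little off and sometimes report something else, mostly with a low value. They report only what shows in the picture. A call takes as long as a camera call. They do not tell look-alikes from the thing itself.
- env.search_frame(picture, label): "point" ([column, row] in pixels, amid what is visible of it).
- env.landmark_of(picture, label): "point" ([column, row] in pixels: a listed point, or the origin of a listed thing).
The state is a dict: "time_s": time; "qpos": joint angles; "qvel": joint speeds; "effort": joint torques, N m; "ee_pos": TCP position; "ee_rot": TCP orientation; "force": force on the tool from outside, world axes, zero at the start; "torque": the same for the moment, N m; "gripper_width": finger opening in mm; "gripper_force": force on a finger pad.
Only numpy, scipy, OpenCV 4.12 (cv2) and the standard library are available. Lean on these libraries where they do the work, as an engineer would, in place of code of your own. Each camera call takes 0.05 s, during which the arm holds its last target. There are 200 camera calls.

TASK

Take apart the pile standing on the wooden cover and put each piece into its own tray, lying flat on the lining and right way up: the pale pumice into the blue-lined tray, the short dark stone into the yellow-lined one, the steel-faced sanding block into the green-lined one. Only when these three are in place, draw the long grey oilstone out of the cover by its projecting end and lay it flat in the long red-lined tray. Leave the black loupe where it stands.

Things in the scene. Friction and masses are not known exactly. Their poses are not given: they have to be found in the camera images.
- pumice: Pale tan pumice piece, box 30 x 40 x 20 mm (own x, y, z). Lies on top of the pile, on the short dark stone. Origin: centre of its underside; z up. About 0.03 kg.
- dark_stone: Short, nearly black stone, box 40 x 62 x 26 mm (own x, y, z). Second in the pile, lying crosswise on the sanding block. Origin: centre of its underside; z up. About 0.16 kg.
- sanding_block: Wooden sanding block with a grey steel plate on its top, box 44 x 74 x 32 mm (own x, y, z). Bottom of the pile, lying on the roof of the cover. Origin: centre of its underside; z up. About 0.13 kg.
- oilstone: Long dark grey oilstone, box 52 x 150 x 36 mm (own x, y, z), about 0.55 kg. It lies on the bench, about 80 mm of its length inside the wooden cover and about 70 mm projecting from the cover's opening; it slides freely along the bench. Origin: centre of its underside; z up, y along its length.
- stone_cover: Orange-brown wooden cover fixed to the bench, without a floor: a roof, two side walls and a back wall, open only at its -x end (own frame). 90 mm long (x from 0 to 90 mm), 78 mm wide, 50 mm high; walls and roof 8 mm, so inside 62 mm wide, 42 mm high, 82 mm deep. Origin: centre of the opening, at bench level; x points into the cover, z up. The oilstone comes out along -x.
- blue_tray: Smallest tray, blue lining. Fixed to the bench. Light wood; its pocket is 46 x 56 mm (own x, y), floor 6 mm above the bench, rim 6 mm wide and 11 mm above the bench. Origin: centre of its underside, on the bench; z up, y along its length.
- yellow_tray: Small tray, yellow lining. Fixed to the bench. Light wood; its pocket is 56 x 78 mm (own x, y), floor 6 mm above the bench, rim 6 mm wide and 11 mm above the bench. Origin: centre of its underside, on the bench; z up, y along its length.
- green_tray: Medium tray, green lining. Fixed to the bench. Light wood; its pocket is 60 x 90 mm (own x, y), floor 6 mm above the bench, rim 6 mm wide and 11 mm above the bench. Origin: centre of its underside, on the bench; z up, y along its length.
- long_tray: Long tray, red lining. Fixed to the bench. Light wood; its pocket is 68 x 166 mm (own x, y), floor 6 mm above the bench, rim 6 mm wide and 11 mm above the bench. Origin: centre of its underside, on the bench; z up, y along its length.
- loupe: Black eye loupe standing on the bench, 34 mm across, 34 mm high; not to be disturbed. Origin: centre of its underside.
There are look-alikes about, which are no part of the job. There is more than one size of the pumice; the one meant has the size given above.

How it is judged:
By the outcome, as a careful person would: the job done as asked, in the order asked, and still so for the second after the job is handed in, with the robot touching nothing.
It also fails if it takes over 120 s, if anything falls off the work surface, if the arm or the gripper's body presses on something with over 40 N, if the wrist force passes 120 N, or if a joint passes its speed limit or range.

## Working session

There is one attempt and no reset: what is moved stays moved. The work goes in short steps, Python scripts to look and compute and a tool call to move; the robot and the scene stay as the last step left them, time stands still between calls to the robot, and variables do not carry over. Pictures are saved under pics/ and viewed, at most 14 in all, crops included, and the job is handed in when it is done.

Besides the shell and the picture viewer there is one more tool, called as a command line: name --argument value ..., lists and objects as JSON in quotes. move_arm: Moves the arm, as the interface text tells. Its arguments: {"type":"object","properties":{"plan":{"type":"array","items":{"type":"array"}},"squeeze":{"type":"number"}},"required":["plan"]}

```bash
mkdir -p pics; ls
cat > h.py <<'E'
import numpy as np, cv2
from scipy.spatial.transform import Rotation as R
from workcell import env
def K(p):
    f=p["frame"].shape[0]/2/np.tan(np.radians(p["fovy"]/2)); return np.array([[f,0,p["cx"]],[0,f,p["cy"]],[0,0,1.]])
def rot(p):
    o=np.array(p["orientation"],float)
    return o if o.shape==(3,3) else (R.from_euler('xyz',o,degrees=True).as_matrix() if o.size==3 else R.from_quat(o).as_matrix())
def world(p,uv,z=None):
    uv=np.array(uv,float).reshape(-1,1,2)
    n=cv2.undistortPoints(uv,K(p),np.array(p["D"],float))[:,0]
    if z is None: z=np.array([p["z_map"][int(round(v)),int(round(u))] for u,v in uv[:,0]])
    c=np.c_[n,np.ones(len(n))]*np.reshape(z,(-1,1))
    return c@rot(p).T+np.array(p["position"])
def cloud(p):
    h,w=p["z_map"].shape; g=np.mgrid[0:h,0:w]; uv=np.stack([g[1],g[0]],-1).reshape(-1,2)
    return world(p,uv,p["z_map"].reshape(-1)).reshape(h,w,3)
def save(n,im): cv2.imwrite(f"pics/{n}.png",cv2.cvtColor(im,cv2.COLOR_RGB2BGR))
E
python3 - <<'E'
from h import *
names=["pumice","dark_stone","sanding_block","oilstone","stone_cover","blue_tray","yellow_tray","green_tray","long_tray","loupe"]
for c in ["scene","side","wrist"]:
    p=env.grab_frame(c); save(c+"0",p["frame"]); print(c,p["position"],p["orientation"],p["fovy"],p["D"])
    if c!="wrist":
      for n in names:
        for d in env.search_frame(p,n)[:4]: print(n,np.round(d["point"]),round(d["score"],2),np.round(world(p,d["point"])[0]))
    np.save(c+"0.npy",cloud(p)); 
print(env.state())
E
```

```text
pics
scene [ -80.59948124 -399.76588187  523.72392227] [-1.20417210e+02  7.37655201e-02 -5.64882999e+01] 51.922724594570994 [-0.02124509  0.          0.          0.          0.        ]
pumice [388. 303.] 0.94 [ 415. -217.   26.]
pumice [307. 160.] 0.6 [638. 103. 125.]
dark_stone [304. 172.] 0.51 [622. 101. 102.]
dark_stone [446. 268.] 0.35 [ 584. -264.    7.]
sanding_block [303. 181.] 0.65 [613.  97.  82.]
oilstone [288. 208.] 0.81 [557. 102.  35.]
stone_cover [311. 191.] 0.64 [633.  88.  50.]
stone_cover [378. 213.] 0.17 [699. -60.   4.]
blue_tray [376. 214.] 0.6 [692. -60.   4.]
yellow_tray [357. 237.] 0.85 [583. -67.   5.]
green_tray [324. 257.] 0.72 [484. -45.   5.]
long_tray [447. 266.] 0.74 [ 592. -264.    5.]
long_tray [378. 214.] 0.25 [692. -64.   5.]
long_tray [306. 161.] 0.22 [640. 107. 122.]
loupe [262. 182.] 0.72 [648. 256.  20.]
side [507.50790953 752.29084583 519.50569794] [-119.4302278     0.46493163 -174.82188803] 52.97652408409505 [-0.01838025  0.          0.          0.          0.        ]
pumice [388. 182.] 0.74 [ 430. -194.   29.]
pumice [279. 213.] 0.64 [653. 1
[... 707 characters left out ...]
      0.        ]
{'time_s': 1.15, 'qpos': array([ 6.84109425e+01,  1.83102391e+01,  8.96377852e+01,  1.51588976e-04,
        7.20446576e+01, -1.14813442e+00]), 'qvel': array([ 0.02377208, -0.00224766,  0.10952931, -0.04013019,  0.0146429 ,
        0.03553331]), 'effort': array([-2.01601208e-03, -4.12359774e+01, -2.32231843e+01,  7.24995160e-02,
        3.77548370e-02, -1.25384759e-05]), 'ee_pos': array([200.84083749, 538.80603277, 214.00083833]), 'ee_rot': array([1.79992680e+02, 2.45355976e-06, 1.59559030e+02]), 'force': array([ 0.44919351,  0.12878032, -0.00397292]), 'torque': array([3.79574831e-03, 4.10235004e-02, 7.36784781e-05]), 'gripper_force': 0.0, 'gripper_width': 91.12417015407583}
```

View pics/scene0.png

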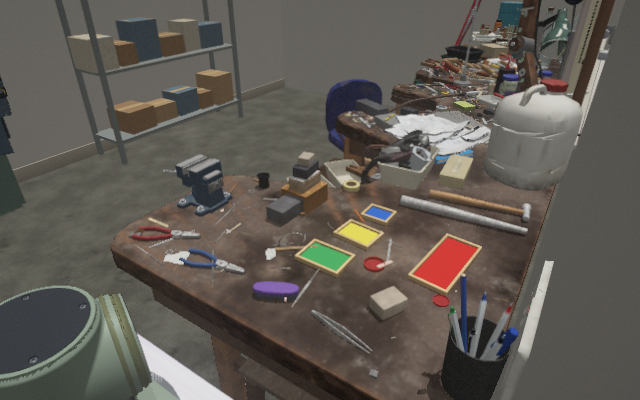

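View pics/side0.png

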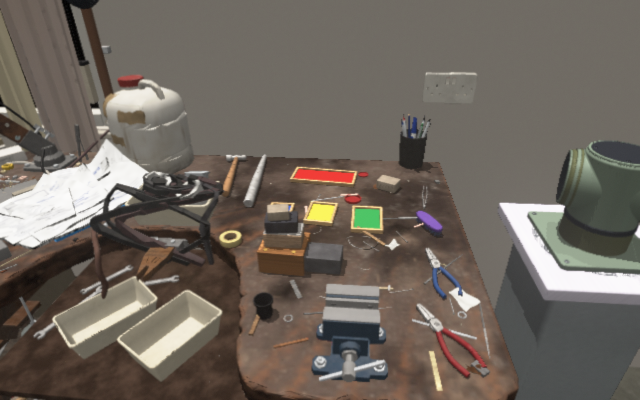

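The scene view shows the pile at (305,175) with the oilstone at (285,208) and the loupe at (262,181). The trays are blue (378,213), yellow (357,234), green (325,257) and red (446,262). There are two pumice candidates: the small one on top of the pile at (307,158), and a larger loose one on the bench at (388,303), which is the look-alike. By the description I choose the one on the pile. The side view agrees (pile at 281,213, decoy at 388,183), and it shows the vise near the bench edge at (350,320).

```bash
cat > fit.py <<'E'
from h import *
def rect(P,name):
    if len(P)<12: print(name,"few",len(P)); return
    (c,s,a)=cv2.minAreaRect(P[:,:2].astype(np.float32)); 
    if s[0]>s[1]: s=(s[1],s[0]); a+=90   # a now = direction of short side
    print(name,len(P),"c",np.round(c,1),"short,long",np.round(s,1),"long-dir",round((a+90)%180,1),"z",np.round(np.percentile(P[:,2],[5,50,95]),1))
E
python3 - <<'E'
from fit import *
for c in ["scene0","side0"]:
    W=np.load(c+".npy"); im=cv2.imread(f"pics/{c}.png"); hsv=cv2.cvtColor(im,cv2.COLOR_BGR2HSV); h,s,v=cv2.split(hsv)
    print(c)
    for n,lo,hi,box in [("blue",105,125,(600,760,-140,0)),("yellow",24,34,(520,660,-140,0)),("green",55,80,(400,560,-120,20)),("red",0,5,(480,720,-380,-150))]:
        m=(h>=lo)&(h<=hi)&(s>150)&(W[...,0]>box[0])&(W[...,0]<box[1])&(W[...,1]>box[2])&(W[...,1]<box[3])&(W[...,2]<15)&(W[...,2]>-10)
        nn,lab,st,ce=cv2.connectedComponentsWithStats(m.astype(np.uint8)); k=1+np.argmax(st[1:,4]); rect(W[lab==k],n)
    near=(abs(W[...,0]-630)<140)&(abs(W[...,1]-110)<110)
    for n,z in [("pumice",128),("dark",108),("sand",82),("roof",50),("oil",36)]:
        m=near&(abs(W[...,2]-z)<4)
        nn,lab,st,ce=cv2.connectedComponentsWithStats(m.astype(np.uint8)); k=1+np.argmax(st[1:,4]); rect(W[lab==k],n)
    d=(abs(W[...,0]-660)<50)&(abs(W[...,1]-253)<50)&(W[...,2]>28)&(W[...,2]<40); rect(W[d],"loupe")
    d=(abs(W[...,0]-480)<170)&(abs(W[...,1]-400)<150)&(W[...,2]>60); 
    if d.any(): P=W[d]; print("vise",P.min(0).round(),P.max(0).round())
E
```

```text
scene0
blue 152 c [699.9 -60.7] short,long [34.  49.8] long-dir 86.4 z [3.6 5.2 6.6]
yellow few 4Traceback (most recent call last):
  File "<stdin>", line 7, in <module>
    return _wrapfunc(a, 'argmax', axis=axis, out=out, **kwds)
    return bound(*args, **kwds)
ValueError: attempt to get argmax of an empty sequence
```

```bash
cat > a.py <<'E'
from fit import *
def big(m,W,n):
    nn,lab,st,ce=cv2.connectedComponentsWithStats(m.astype(np.uint8))
    if nn<2: print(n,"none"); return
    rect(W[lab==1+np.argmax(st[1:,4])],n)
if __name__=="__main__":
  for c in ["scene0","side0"]:
    W=np.load(c+".npy"); im=cv2.imread(f"pics/{c}.png"); h,s,v=cv2.split(cv2.cvtColor(im,cv2.COLOR_BGR2HSV))
    print(c)
    for n,lo,hi,box in [("blue",100,130,(600,760,-140,0)),("yellow",20,40,(500,680,-160,20)),("green",45,90,(400,580,-140,40)),("red",0,12,(450,740,-400,-130))]:
        m=(h>=lo)&(h<=hi)&(s>170)&(v>90)&(W[...,0]>box[0])&(W[...,0]<box[1])&(W[...,1]>box[2])&(W[...,1]<box[3])&(W[...,2]<20)&(W[...,2]>-10)
        big(m,W,n)
    near=(abs(W[...,0]-630)<140)&(abs(W[...,1]-110)<110)
    for n,z in [("pumice",128),("dark",108),("sand",82),("roof",50),("oil",36)]: big(near&(abs(W[...,2]-z)<4),W,n)
    d=(abs(W[...,0]-660)<50)&(abs(W[...,1]-253)<50)&(W[...,2]>28)&(W[...,2]<40); rect(W[d],"loupe")
    P=W[(abs(W[...,0]-480)<170)&(abs(W[...,1]-400)<150)&(W[...,2]>60)&(W[...,2]<300)]; print("vise",P.min(0).round(),P.max(0).round())
E
python3 a.py
```

```text
scene0
blue 93 c [699.7 -62.1] short,long [31.2 47.3] long-dir 87.7 z [3.6 5.3 6.4]
yellow none
green none
red 1621 c [ 607.1 -257.4] short,long [ 66.6 160.5] long-dir 174.2 z [5.  6.5 8. ]
pumice 101 c [656.2 117.6] short,long [30.5 42.7] long-dir 12.1 z [124.9 127.1 128.4]
dark 132 c [650.4 115.3] short,long [39.2 62.3] long-dir 7.0 z [104.9 107.2 111. ]
sand 123 c [639.3 102.3] short,long [39.6 80.2] long-dir 149.7 z [78.2 81.  85.4]
roof 276 c [647.1 116.9] short,long [79.4 92.3] long-dir 176.6 z [47.  49.3 52.9]
oil 486 c [612.  117.4] short,long [ 75.9 157.6] long-dir 176.5 z [32.9 35.2 37.4]
loupe 52 c [660.3 259.2] short,long [34.1 35. ] long-dir 174.3 z [29.  31.8 34.2]
vise [465. 274.  60.] [552. 422. 112.]
side0
blue none
yellow none
green none
red 513 c [ 607.  -262.9] short,long [ 61.3 163.5] long-dir 173.9 z [5.6 7.1 8.7]
pumice 219 c [657.3 120. ] short,long [32.7 39.2] long-dir 11.9 z [124.8 128.9 130.1]
dark 254 c [652.3 119.8] short,long [43.5 62. ] long-dir 9.1 z [104.6 108.7 110.4]
sand 219 c [648.9 120. ] short,long [44.7 72.9] long-dir 179.9 z [78.4 82.3 84.9]
roof 523 c [649.7 119.7] short,long [82.3 89.7] long-dir 176.6 z [47.1 51.  52.7]
oil 811 c [615.6 124.8] short,long [ 73.3 159.7] long-dir 178.3 z [33.  36.9 38.7]
loupe 168 c [661.3 262.9] short,long [32.  34.3] long-dir 101.5 z [28.6 32.9 35.8]
vise [466. 298.  60.] [550. 422. 113.]
```

move_arm --plan '[[[3, -2.8, 0.3], 2.2, 0], [[3, -2.8, 0.3], 2.2, 0], [[3, -2.8, 0.3], 2.2, 0], [[3, -2.8, 0.3], 2.2, 0], [[3, -2.8, 0.3], 2.2, 0]]'

```text
time_s: 1.65
ee_pos: [351.8, 397.6, 229.2]
ee_rot: [180.0, 0.0, 170.7]
force: [0.1, 0.1, -0.1]
gripper_width: 91.4
gripper_force: 0.0
```

move_arm --plan '[[[3, -2.8, 0.3], 2.2, 0], [[3, -2.8, 0.3], 2.2, 0], [[3, -2.8, 0.3], 2.2, 0], [[3, -2.8, 0.3], 2.2, 0], [[3, -2.8, 0.3], 2.2, 0]]'

```text
time_s: 2.15
ee_pos: [501.9, 257.5, 244.3]
ee_rot: [180.0, 0.0, -178.4]
force: [0.2, -0.1, 0.3]
gripper_width: 91.5
gripper_force: 0.0
```

move_arm --plan '[[[3, -2.8, 0.3], 2.2, 0], [[3, -2.8, 0.3], 2.2, 0], [[3, -2.8, 0.3], 2.2, 0], [[3, -2.8, 0.3], 2.2, 0], [[0, 0, 0], 0, 0]]'

```text
time_s: 2.65
ee_pos: [624.2, 143.1, 255.5]
ee_rot: [-179.9, 0.1, -169.9]
force: [-0.1, 0.3, -0.1]
gripper_width: 91.2
gripper_force: 0.0
```

Run:
```python
from a import *
p=env.grab_frame("wrist"); save("w1",p["frame"]); W=cloud(p); np.save("w1.npy",W); print(env.state()["ee_pos"])
near=(abs(W[...,0]-630)<140)&(abs(W[...,1]-110)<110)
for n,z in [("pumice",128),("dark",108),("sand",82),("roof",50),("oil",36)]: big(near&(abs(W[...,2]-z)<3),W,n)
```

```text
[622.20565052 144.97773237 255.36078152]
pumice 925 c [655.  117.9] short,long [30. 40.] long-dir 11.8 z [126.4 127.9 129.1]
dark 738 c [649.9 117.2] short,long [39.8 61.5] long-dir 8.1 z [106.4 107.8 109.1]
sand 335 c [629.9 117.4] short,long [39.5 43.2] long-dir 89.4 z [79.8 81.7 83. ]
roof 1569 c [647.6 118.1] short,long [77.8 90.1] long-dir 176.9 z [48.8 50.1 51.5]
oil 2046 c [568.8 122.5] short,long [52.  70.5] long-dir 176.7 z [34.5 36.  37.3]
```

View pics/w1.png

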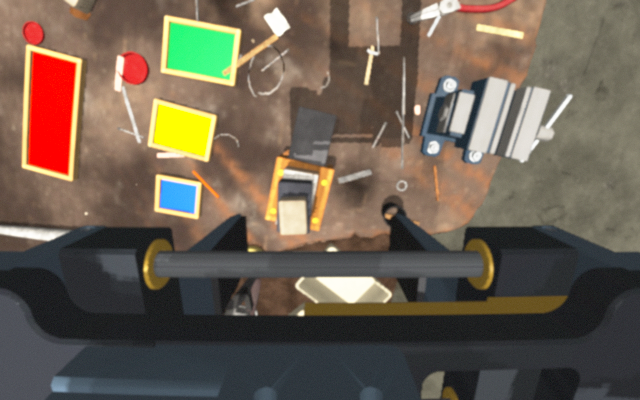

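The wrist view shows the pile at (295,195), with the pale pumice on top at (293,216) measuring 30 x 40 mm, which matches the description. All four trays are clear: red (52,112), green (201,50), yellow (182,129), blue (178,196). A handle tip at (228,72) comes close to the green tray.

Run:
```python
from a import *
W=np.load("w1.npy"); im=cv2.imread("pics/w1.png"); h,s,v=cv2.split(cv2.cvtColor(im,cv2.COLOR_BGR2HSV))
box={"green":(155,8,248,95),"yellow":(140,90,222,168),"blue":(148,168,208,224),"red":(12,36,90,188)}
hs={"green":(45,90),"yellow":(22,40),"blue":(100,125),"red":(0,12)}
yy,xx=np.mgrid[0:400,0:640]
for n,(a,b,c,d) in box.items():
    i=(xx>=a)&(xx<=c)&(yy>=b)&(yy<=d)
    hh=h.copy(); hh[h>172]=0
    big(i&(hh>=hs[n][0])&(hh<=hs[n][1])&(s>150),W,n)
    big(i&(W[...,2]>8.8)&(W[...,2]<14),W,n+" rim")
q=W[70:75,225:232,2]; print(q.round(0)); 
i=(xx>220)&(xx<260)&(yy>40)&(yy<80)&(W[...,2]>12); print(W[i].min(0),W[i].max(0)) if i.any() else 0
t=cv2.resize(im[5:100,150:300],None,fx=5,fy=5); cv2.imwrite("pics/green.png",t)
```

```text
green 2715 c [496.6  21.2] short,long [ 71.  235.4] long-dir 78.5 z [4.6 5.9 7.4]
green rim 1132 c [483.7 -46.9] short,long [ 72.7 103.4] long-dir 89.6 z [ 9.4 10.8 12.3]
yellow 2105 c [590.6  11.7] short,long [ 63.9 237.7] long-dir 91.8 z [4.6 6.  7.7]
yellow rim 860 c [593.1 -65. ] short,long [68.7 90.1] long-dir 85.2 z [ 9.3 10.7 12.1]
blue 863 c [644.2  24.5] short,long [ 57.9 269.6] long-dir 118.3 z [4.8 6.  7.4]
blue rim 599 c [692.9 -65.2] short,long [58.6 68.8] long-dir 89.6 z [ 9.2 10.8 12.2]
red 4908 c [619.7 -86.7] short,long [166.7 419.4] long-dir 85.0 z [4.5 5.9 7.3]
red rim 1508 c [ 604.3 -259.3] short,long [ 82.9 178.7] long-dir 174.0 z [ 9.1 10.6 12.1]
[[ 5.  6.  5.  7.  6.  7. 11.]
 [ 6.  5.  7.  7.  5.  5. 10.]
 [ 6.  6.  7.  6.  6. 11. 10.]
 [ 7.  5.  7.  4.  6. 11. 11.]
 [ 5.  6.  5.  4.  7. 11. 11.]]
[463.03950675  -1.55984836  12.06697319] [554.88287113 129.48583944 426.17930827]
```

View pics/green.png

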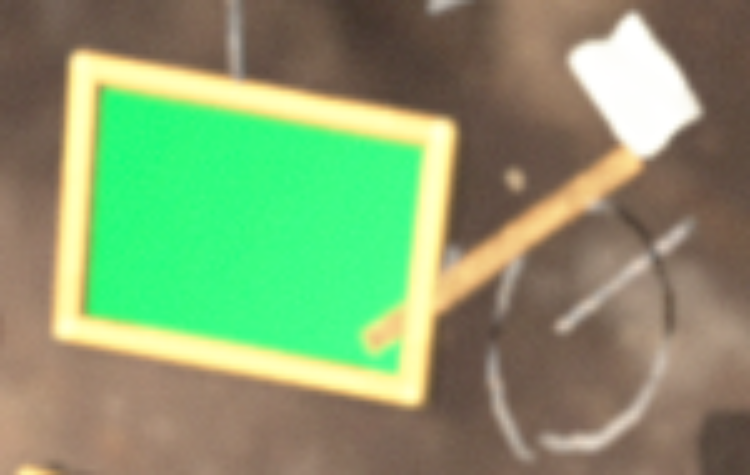

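Run:
```python
from h import *
W=np.load("w1.npy")
for t in np.linspace(0,1,13):
    u,v=225.5+t*50,72-t*34
    print(round(u),round(v),np.round(W[int(round(v)),int(round(u))],1), np.round(np.median(W[int(v)-1:int(v)+2,int(u)-1:int(u)+2,2]),1))
```

```text
226 72 [503.3  -9.8   5.5] 6.3
230 69 [498.6  -4.5   6.2] 6.6
234 66 [494.5   2.1  11.2] 10.6
238 64 [490.3   5.6   5.8] 6.0
242 61 [485.8  11.1   7.6] 6.7
246 58 [480.8  15.6   5.8] 6.9
250 55 [476.4  20.9   7.4] 7.2
255 52 [471.2  26.8   6. ] 7.0
259 49 [466.8  31.9   6.9] 7.2
263 46 [462.4  37.    8. ] 8.0
267 44 [458.7  41.7   6.8] 8.1
271 41 [454.4  46.8   8. ] 8.0
276 38 [449.6  52.9   8.2] 8.1
```

move_arm --plan '[[[1.8, -1.5, 0], 1.4, 0], [[1.6, -1.4, 0], 0, 0], [[0, 0, -4], 0, 0.3], [[0, 0, -4], 0, 0.3], [[0, 0, -2], 0, 0.3]]' --squeeze 15

```text
time_s: 3.2
ee_pos: [652.0, 118.5, 152.2]
ee_rot: [179.9, -0.4, -168.2]
force: [0.0, -0.9, -0.0]
gripper_width: 69.8
gripper_force: 0.0
```

move_arm --plan '[[[0, 0, 0], 0, 0.3], [[0, 0, -2], 0, 0.3], [[0, 0, -1], 0, 0.3], [[0, 0, -1], 0, 0.3], [[0, 0, 0], 0, 0.3]]'

```text
time_s: 3.7
ee_pos: [654.2, 118.0, 115.4]
ee_rot: [180.0, -0.1, -168.2]
force: [-1.0, 0.6, 1.2]
gripper_width: 63.5
gripper_force: 0.0
```

move_arm --plan '[[[0, 0, 0], 0, 0.3], [[0, 0, 0], 0, 0.3], [[0, 0, 0], 0, 0.3]]'

```text
time_s: 4.0
ee_pos: [655.3, 117.8, 116.8]
ee_rot: [180.0, 0.1, -168.2]
force: [-0.2, 1.0, 0.8]
gripper_width: 64.1
gripper_force: 0.0
```

move_arm --plan '[[[0, 0, 0], 0, 0.6], [[0, 0, 0], 0, 0.8], [[0, 0, 0], 0, 1], [[0, 0, 0], 0, 1], [[0, 0, 0], 0, 1]]' --squeeze 15

```text
time_s: 4.5
ee_pos: [654.8, 117.8, 116.0]
ee_rot: [180.0, 0.0, -168.2]
force: [1.1, 0.9, -0.1]
gripper_width: 29.9
gripper_force: 15.0
```

move_arm --plan '[[[0, 0, 0], 0, 1], [[0, 0, 0], 0, 1], [[0, 0, 0.5], 0, 1], [[0, 0, 1], 0, 1], [[0, 0, 1], 0, 1]]'

```text
time_s: 5.0
ee_pos: [655.0, 117.8, 141.9]
ee_rot: [180.0, 0.0, -168.2]
force: [-0.2, 0.8, -0.3]
gripper_width: 29.8
gripper_force: 15.0
```

move_arm --plan '[[[0.3, -1.5, 0.5], -8.5, 1], [[0.3, -1.5, 0.5], -8.5, 1], [[0.3, -1.5, 0], -8.5, 1], [[0.3, -1.5, 0], -8.5, 1], [[0.3, -1.5, 0], -8.5, 1]]'

```text
time_s: 5.5
ee_pos: [670.3, 42.2, 152.3]
ee_rot: [179.9, 0.1, 148.9]
force: [0.1, 0.2, -0.0]
gripper_width: 29.7
gripper_force: 15.0
```

move_arm --plan '[[[0.3, -1.5, 0], -8.5, 1], [[0.3, -1.5, 0], -8.5, 1], [[0.3, -1.5, 0], -8.5, 1], [[0.3, -1.5, 0], -8.5, 1], [[0.3, -1.5, 0], -8.5, 1]]'

```text
time_s: 6.0
ee_pos: [685.3, -32.9, 152.3]
ee_rot: [179.9, 0.0, 106.4]
force: [0.5, -0.0, -1.2]
gripper_width: 29.9
gripper_force: 15.0
```

move_arm --plan '[[[0.3, -1.5, 0], -8.5, 1], [[0.3, -1.5, -1], -8.5, 1], [[0.2, -0.3, -3], -0.2, 1], [[0, 0, -3], 0, 1], [[0, 0, -2], 0, 1]]'

```text
time_s: 6.5
ee_pos: [692.4, -65.5, 59.9]
ee_rot: [-179.9, -0.0, 89.5]
force: [0.1, 0.2, 0.3]
gripper_width: 29.7
gripper_force: 15.0
```

move_arm --plan '[[[0, 0, 0], 0, 1], [[0, 0, 0], 0, 1], [[0, 0, 0], 0, 1]]'

```text
time_s: 6.8
ee_pos: [694.2, -65.3, 63.2]
ee_rot: [179.8, 0.0, 89.6]
force: [-0.3, -0.2, 0.4]
gripper_width: 29.9
gripper_force: 15.0
```

move_arm --plan '[[[0, 0, -2], 0, 1], [[0, 0, -1.2], 0, 1], [[0, 0, -0.8], 0, 1], [[0, 0, -0.3], 0, 1], [[0, 0, -0.3], 0, 1]]'

```text
time_s: 7.3
ee_pos: [693.2, -65.2, 15.2]
ee_rot: [180.0, 0.0, 89.6]
force: [-0.5, 0.1, 0.2]
gripper_width: 29.8
gripper_force: 15.0
```

move_arm --plan '[[[0, 0, 0], 0, 1], [[0, 0, 0], 0, 1], [[0, 0, 0], 0, 1]]'

```text
time_s: 7.6
ee_pos: [693.1, -65.2, 15.5]
ee_rot: [179.9, 0.0, 89.6]
force: [1.0, 0.1, -0.2]
gripper_width: 29.8
gripper_force: 15.0
```

move_arm --plan '[[[0, 0, -0.1], 0, 1], [[0, 0, 0], 0, 1], [[0, 0, 0], 0, 0.6], [[0, 0, 0], 0, 0.5], [[0, 0, 0], 0, 0.5]]'

```text
time_s: 8.1
ee_pos: [692.9, -65.2, 14.0]
ee_rot: [180.0, 0.0, 89.6]
force: [0.5, -0.1, -0.3]
gripper_width: 45.2
gripper_force: 0.0
```

move_arm --plan '[[[0, 0, 0], 0, 0.5], [[0, 0, 1], 0, 0.5], [[0, 0, 3], 0, 0.3], [[0, 0, 5], 0, 0], [[0, 0, 5], 0, 0]]'

```text
time_s: 8.6
ee_pos: [692.3, -65.1, 155.6]
ee_rot: [-179.9, -0.0, 89.6]
force: [1.6, 0.4, 0.8]
gripper_width: 66.6
gripper_force: 0.0
```

move_arm --plan '[[[-0.3, 1.5, 4], 8.2, 0], [[-0.3, 1.5, 3.6], 8.2, 0], [[-0.4, 1.5, 0], 8.2, 0], [[-0.4, 1.5, 0], 8.2, 0], [[-0.4, 1.5, 0], 8.2, 0]]'

```text
time_s: 9.1
ee_pos: [674.6, 10.4, 231.4]
ee_rot: [179.9, 0.1, 130.9]
force: [0.9, 0.1, -0.5]
gripper_width: 91.1
gripper_force: 0.0
```

move_arm --plan '[[[-0.4, 1.5, 0], 8.2, 0], [[-0.4, 1.5, 0], 8.2, 0], [[-0.4, 1.5, 0], 8.2, 0], [[-0.4, 1.5, 0], 8.2, 0], [[-0.4, 1.5, 0], 8.2, 0]]'

```text
time_s: 9.6
ee_pos: [654.6, 85.4, 230.9]
ee_rot: [180.0, 0.1, 171.9]
force: [-0.0, 0.9, 0.1]
gripper_width: 91.2
gripper_force: 0.0
```

move_arm --plan '[[[-0.3, 1.5, 0], 8.2, 0], [[-0.2, 1.7, 0], 8.2, 0], [[0, 0, 0], 0, 0], [[0, 0, 0], 0, 0], [[0, 0, 0], 0, 0]]'

```text
time_s: 10.1
ee_pos: [650.0, 116.0, 230.3]
ee_rot: [-180.0, 0.0, -172.2]
force: [-0.5, 0.5, -0.8]
gripper_width: 91.3
gripper_force: 0.0
```

Run:
```python
from a import *
p=env.grab_frame("wrist"); save("w2",p["frame"]); W=cloud(p); np.save("w2.npy",W); print(env.state()["ee_pos"],env.state()["ee_rot"])
near=(abs(W[...,0]-630)<140)&(abs(W[...,1]-110)<110)
for n,z in [("dark",108),("sand",82),("roof",50),("oil",36)]: big(near&(abs(W[...,2]-z)<3),W,n)
big((abs(W[...,0]-693)<45)&(abs(W[...,1]+65)<45)&(W[...,2]>20)&(W[...,2]<40),W,"pumice")
```

```text
[649.96639141 115.87180695 230.21058421] [-1.79984307e+02  1.22161006e-02 -1.72183669e+02]
dark 2092 c [650.5 117.1] short,long [39.6 62.2] long-dir 6.9 z [106.7 108.  109.1]
sand 358 c [624.7 117.3] short,long [28.6 43.7] long-dir 89.4 z [79.4 81.6 82.8]
roof 1829 c [647.7 118.2] short,long [78.1 90.1] long-dir 177.0 z [48.8 50.1 51.5]
oil 2357 c [568.2 121.9] short,long [50.9 70.2] long-dir 176.8 z [34.6 36.  37.3]
pumice 650 c [692.3 -67.9] short,long [30.6 40. ] long-dir 89.2 z [23.  25.8 27.1]
```

move_arm --plan '[[[0, 0.1, -4], -0.8, 0], [[0, 0, -4], 0, 0], [[0, 0, -3], 0, 0.2], [[0, 0, -2], 0, 0.2], [[0, 0, -1], 0, 0.2]]' --squeeze 25

```text
time_s: 10.65
ee_pos: [648.8, 116.8, 87.6]
ee_rot: [-180.0, -0.2, -173.0]
force: [0.4, -0.5, -0.2]
gripper_width: 73.3
gripper_force: 0.0
```

move_arm --plan '[[[0, 0, 0], 0, 0.2], [[0, 0, 0], 0, 0.2], [[0, 0, 0], 0, 0.4], [[0, 0, 0], 0, 0.6], [[0, 0, 0], 0, 1]]'

```text
time_s: 11.15
ee_pos: [650.3, 117.9, 90.9]
ee_rot: [180.0, 0.1, -172.8]
force: [-0.5, 0.1, 0.7]
gripper_width: 52.1
gripper_force: 0.0
```

move_arm --plan '[[[0, 0, 0], 0, 1], [[0, 0, 0], 0, 1], [[0, 0, 0], 0, 1], [[0, 0, 0.5], 0, 1], [[0, 0, 1], 0, 1]]'

```text
time_s: 11.65
ee_pos: [648.9, 117.7, 104.2]
ee_rot: [-180.0, -0.2, -172.8]
force: [-0.3, 0.1, -1.3]
gripper_width: 39.7
gripper_force: 25.0
```

move_arm --plan '[[[0, 0, 3], 0, 1], [[-0.4, -1.5, 1.5], -8.5, 1], [[-0.5, -1.5, 0], -8.5, 1], [[-0.5, -1.5, 0], -8.5, 1], [[-0.5, -1.5, 0], -8.5, 1]]'

```text
time_s: 12.15
ee_pos: [630.7, 57.3, 150.8]
ee_rot: [180.0, 0.0, 152.8]
force: [-0.4, 0.2, -1.6]
gripper_width: 40.0
gripper_force: 25.0
```

move_arm --plan '[[[-0.5, -1.5, 0], -8.5, 1], [[-0.5, -1.5, 0], -8.5, 1], [[-0.5, -1.5, 0], -8.5, 1], [[-0.5, -1.5, 0], -8.5, 1], [[-0.5, -1.5, 0], -8.5, 1]]'

```text
time_s: 12.65
ee_pos: [605.7, -17.8, 150.6]
ee_rot: [180.0, 0.0, 110.3]
force: [-0.1, -1.0, -2.4]
gripper_width: 39.8
gripper_force: 25.0
```

move_arm --plan '[[[-0.5, -1.5, 0], -8.5, 1], [[-0.5, -1.5, -1], -8.5, 1], [[-0.3, -0.2, -3], -8.5, 1], [[0, 0, -3], 0, 1], [[0, 0, -2], 0, 1]]'

```text
time_s: 13.15
ee_pos: [591.9, -49.4, 58.8]
ee_rot: [-179.9, -0.0, 85.1]
force: [0.2, -0.2, -1.1]
gripper_width: 39.9
gripper_force: 25.0
```

move_arm --plan '[[[0, 0, 0], 0, 1], [[0, 0, 0], 0, 1], [[0, 0, 0], 0, 1]]'

```text
time_s: 13.45
ee_pos: [594.2, -49.3, 61.7]
ee_rot: [179.8, 0.0, 85.2]
force: [-0.1, 0.4, -1.3]
gripper_width: 39.9
gripper_force: 25.0
```

move_arm --plan '[[[0, -1, 0], 0, 1], [[0, -0.6, -1], 0, 1], [[0, 0, -1.8], 0, 1], [[0, 0, -1], 0, 1], [[0, 0, -0.3], 0, 1]]'

```text
time_s: 13.95
ee_pos: [591.8, -65.5, 17.5]
ee_rot: [-179.8, -0.0, 85.1]
force: [-1.0, -0.9, -2.1]
gripper_width: 39.9
gripper_force: 25.0
```

move_arm --plan '[[[0, 0, -0.3], 0, 1], [[0, 0, 0], 0, 1], [[0, 0, 0], 0, 1], [[0, 0, 0], 0, 1]]'

```text
time_s: 14.35
ee_pos: [593.3, -65.2, 16.5]
ee_rot: [179.9, 0.0, 85.2]
force: [-1.4, -0.3, -1.4]
gripper_width: 40.2
gripper_force: 25.0
```

move_arm --plan '[[[0, 0, -0.2], 0, 1], [[0, 0, 0], 0, 1], [[0, 0, 0], 0, 0.45], [[0, 0, 0], 0, 0.4], [[0, 0, 0], 0, 0.4]]'

```text
time_s: 14.85
ee_pos: [592.8, -65.2, 14.0]
ee_rot: [180.0, 0.0, 85.2]
force: [-0.1, -0.6, 0.4]
gripper_width: 54.6
gripper_force: 0.0
```

move_arm --plan '[[[0, 0, 0], 0, 0.4], [[0, 0, 1], 0, 0.4], [[0, 0, 3], 0, 0.3], [[0, 0, 5], 0, 0], [[0, 0, 4], 0, 0]]'

```text
time_s: 15.35
ee_pos: [593.2, -65.3, 146.8]
ee_rot: [179.9, 0.0, 85.2]
force: [0.2, -0.4, -0.1]
gripper_width: 76.0
gripper_force: 0.0
```

move_arm --plan '[[[0.5, 1.6, 4], 8.4, 0], [[0.5, 1.6, 4.6], 8.4, 0], [[0.5, 1.6, 0], 8.4, 0], [[0.5, 1.6, 0], 8.4, 0], [[0.5, 1.6, 0], 8.4, 0]]'

```text
time_s: 15.85
ee_pos: [617.9, 15.4, 231.4]
ee_rot: [179.9, 0.1, 127.5]
force: [-0.2, -0.3, 0.2]
gripper_width: 90.9
gripper_force: 0.0
```

move_arm --plan '[[[0.5, 1.6, 0], 8.4, 0], [[0.5, 1.6, 0], 8.4, 0], [[0.5, 1.6, 0], 8.4, 0], [[0.5, 1.8, 0], 8.4, 0], [[0.5, 1.8, 0], 8.4, 0]]'

```text
time_s: 16.35
ee_pos: [642.9, 99.4, 230.8]
ee_rot: [180.0, 0.0, 169.5]
force: [-0.7, 0.7, -0.1]
gripper_width: 91.7
gripper_force: 0.0
```

move_arm --plan '[[[0.5, 1.8, 0], 8.4, 0], [[0, 0, 0], 0, 0], [[0, 0, 0], 0, 0], [[0, 0, 0], 0, 0]]'

```text
time_s: 16.75
ee_pos: [647.6, 115.9, 230.3]
ee_rot: [-180.0, 0.0, 177.4]
force: [-0.7, -0.7, -0.4]
gripper_width: 91.4
gripper_force: 0.0
```

Run:
```python
from a import *
p=env.grab_frame("wrist"); save("w3",p["frame"]); W=cloud(p); np.save("w3.npy",W); print(env.state()["ee_pos"],env.state()["ee_rot"])
near=(abs(W[...,0]-630)<140)&(abs(W[...,1]-110)<110)
for n,z in [("sand",82),("roof",50),("oil",36)]: big(near&(abs(W[...,2]-z)<3),W,n)
big((abs(W[...,0]-593)<45)&(abs(W[...,1]+65)<55)&(W[...,2]>25)&(W[...,2]<45),W,"dark")
```

```text
[647.5590022  115.80038443 230.28080833] [-1.79985101e+02  8.36576289e-04  1.77414311e+02]
sand 2290 c [647.  117.1] short,long [43.4 73.3] long-dir 179.1 z [80.4 81.8 82.9]
roof 1907 c [647.6 118.2] short,long [78.1 89.6] long-dir 176.9 z [48.7 50.1 51.4]
oil 2390 c [568.5 121.9] short,long [51.  70.2] long-dir 176.9 z [34.6 36.  37.3]
dark 1479 c [592.3 -67.5] short,long [40.3 61.9] long-dir 84.5 z [29.9 31.8 33.1]
```

View pics/w3.png

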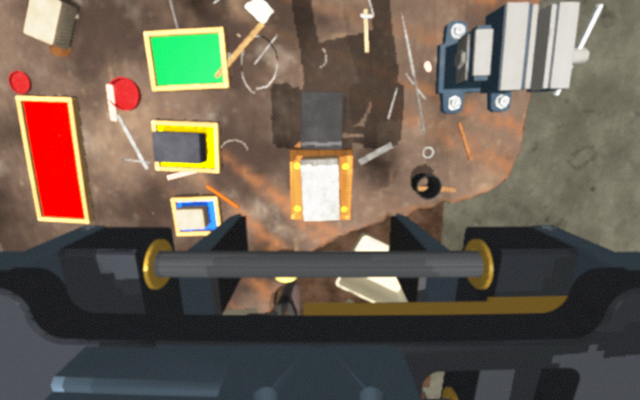

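Wrist view: the pumice lies in the blue tray (195,216), the dark stone in the yellow tray (180,147), and the steel-topped block alone on the cover (320,188). The heights confirm that both placed pieces lie flat.

move_arm --plan '[[[0, 0.1, -4], 1.7, 0], [[0, 0, -4], 0, 0], [[0, 0, -4], 0, 0.1], [[0, 0, -3], 0, 0.1], [[0, 0, -1.2], 0, 0.1]]' --squeeze 25

```text
time_s: 17.3
ee_pos: [645.6, 116.6, 64.7]
ee_rot: [-179.9, -0.3, 179.1]
force: [-0.6, -0.2, 0.6]
gripper_width: 82.4
gripper_force: 0.0
```

move_arm --plan '[[[0, 0, -1], 0, 0.1], [[0, 0, 0], 0, 0.1], [[0, 0, 0], 0, 0.3], [[0, 0, 0], 0, 0.6], [[0, 0, 0], 0, 1]]'

```text
time_s: 17.8
ee_pos: [648.6, 117.9, 59.3]
ee_rot: [180.0, 0.1, 179.3]
force: [0.4, -0.1, 0.0]
gripper_width: 61.0
gripper_force: 0.0
```

move_arm --plan '[[[0, 0, 0], 0, 1], [[0, 0, 0], 0, 1], [[0, 0, 0], 0, 1], [[0, 0, 0.5], 0, 1], [[0, 0, 1], 0, 1]]'

```text
time_s: 18.3
ee_pos: [647.0, 117.7, 72.4]
ee_rot: [-180.0, -0.1, 179.3]
force: [-0.2, 0.6, -1.7]
gripper_width: 43.8
gripper_force: 25.0
```

move_arm --plan '[[[0, 0, 3], 0, 1], [[0, 0, 3], 0, 1], [[-1.5, -1.5, 0], -8.1, 1], [[-1.5, -1.5, 0], -8.2, 1], [[-1.5, -1.5, 0], -8.1, 1]]'

```text
time_s: 18.8
ee_pos: [602.5, 72.4, 133.9]
ee_rot: [180.0, 0.1, 154.5]
force: [0.4, -0.4, -2.0]
gripper_width: 43.5
gripper_force: 25.0
```

move_arm --plan '[[[-1.5, -1.5, 0], -8.2, 1], [[-1.5, -1.5, 0], -8.1, 1], [[-1.5, -1.5, 0], -8.2, 1], [[-1.5, -1.5, 0], -8.1, 1], [[-1.5, -1.5, 0], -8.2, 1]]'

```text
time_s: 19.3
ee_pos: [527.4, -2.8, 133.8]
ee_rot: [179.9, 0.0, 113.7]
force: [0.0, 0.0, -1.1]
gripper_width: 43.9
gripper_force: 25.0
```

move_arm --plan '[[[-1.5, -1.5, 0], -8.1, 1], [[-1.5, -1.5, 0], -8.2, 1], [[-1.3, -1.4, -1], -8.2, 1], [[0, 0, -4], 0, 1], [[0, 0, -2], 0, 1]]'

```text
time_s: 19.8
ee_pos: [483.6, -46.6, 62.1]
ee_rot: [-179.9, -0.0, 89.5]
force: [-1.0, 0.3, -0.8]
gripper_width: 43.8
gripper_force: 25.0
```

move_arm --plan '[[[0, 0, 0], 0, 1], [[0, 0, 0], 0, 1], [[0, 0, 0], 0, 1]]'

```text
time_s: 20.1
ee_pos: [486.2, -46.3, 64.5]
ee_rot: [179.8, 0.0, 89.6]
force: [0.7, 0.1, -0.7]
gripper_width: 44.1
gripper_force: 25.0
```

move_arm --plan '[[[-0.1, 0, -2], 0, 1], [[0, 0, -1.5], 0, 1], [[0, 0, -0.7], 0, 1], [[0, 0, -0.3], 0, 1], [[0, 0, -0.2], 0, 1]]'

```text
time_s: 20.6
ee_pos: [484.6, -46.2, 16.6]
ee_rot: [179.9, 0.0, 89.6]
force: [-0.0, -0.3, -2.3]
gripper_width: 43.9
gripper_force: 25.0
```

move_arm --plan '[[[0, 0, -0.2], 0, 1], [[0, 0, 0], 0, 1], [[0, 0, 0], 0, 1], [[0, 0, 0], 0, 1]]'

```text
time_s: 21.0
ee_pos: [484.2, -46.2, 14.3]
ee_rot: [179.9, 0.0, 89.6]
force: [-0.8, 0.3, 1.1]
gripper_width: 44.2
gripper_force: 25.0
```

move_arm --plan '[[[0, 0, 0], 0, 0.4], [[0, 0, 0], 0, 0.35], [[0, 0, 0], 0, 0.35], [[0, 0, 1], 0, 0.35], [[0, 0, 4], 0, 0.2]]'

```text
time_s: 21.5
ee_pos: [480.9, -45.9, 62.0]
ee_rot: [-179.5, -0.1, 89.6]
force: [0.0, -0.3, 0.0]
gripper_width: 64.5
gripper_force: 0.0
```

move_arm --plan '[[[0, 0, 4.5], 0, 0], [[0, 0, 4.5], 0, 0], [[0.7, 1.5, 4.5], 7.9, 0], [[0.7, 1.5, 0], 7.9, 0], [[0.7, 1.5, 0], 7.9, 0]]'

```text
time_s: 22.0
ee_pos: [505.8, -0.8, 201.8]
ee_rot: [179.7, 0.1, 113.6]
force: [-0.1, 0.8, -1.7]
gripper_width: 91.1
gripper_force: 0.0
```

move_arm --plan '[[[0.7, 1.5, 0], 8, 0], [[0.7, 1.5, 0], 8, 0], [[0.7, 1.5, 0], 8, 0], [[0.7, 1.5, 0], 8, 0], [[0.8, 1.5, 0], 8, 0]]'

```text
time_s: 22.5
ee_pos: [540.8, 74.4, 199.7]
ee_rot: [180.0, 0.0, 153.6]
force: [0.1, -0.1, 1.2]
gripper_width: 91.2
gripper_force: 0.0
```

move_arm --plan '[[[0.8, 1.6, 0], 8, 0], [[0.8, 1.6, 0], 8, 0], [[0.8, 1.6, 0], 7.7, 0], [[0, 0, 0], 0, 0], [[0, 0, 0], 0, 0]]'

```text
time_s: 23.0
ee_pos: [564.4, 121.5, 199.2]
ee_rot: [-180.0, -0.0, 176.8]
force: [-0.3, 0.8, -1.2]
gripper_width: 91.0
gripper_force: 0.0
```

Run:
```python
from a import *
p=env.grab_frame("wrist"); save("w4",p["frame"]); W=cloud(p); np.save("w4.npy",W); print(env.state()["ee_pos"],env.state()["ee_rot"])
near=(abs(W[...,0]-630)<140)&(abs(W[...,1]-110)<110)
for n,z in [("roof",50),("oil",36)]: big(near&(abs(W[...,2]-z)<3),W,n)
big((abs(W[...,0]-484)<55)&(abs(W[...,1]+47)<60)&(W[...,2]>25)&(W[...,2]<50),W,"sand")
```

```text
[564.2980381  121.17708112 199.21567414] [-1.79972391e+02 -2.24827051e-02  1.76820255e+02]
roof 1848 c [621.  119.3] short,long [36.5 77.7] long-dir 86.9 z [48.8 50.1 51.3]
oil 2477 c [569.7 122.4] short,long [52.1 71. ] long-dir 176.6 z [34.8 36.  37.2]
sand 2561 c [483.7 -47. ] short,long [44.6 74.8] long-dir 89.2 z [34.  37.6 38.8]
```

View pics/w4.png

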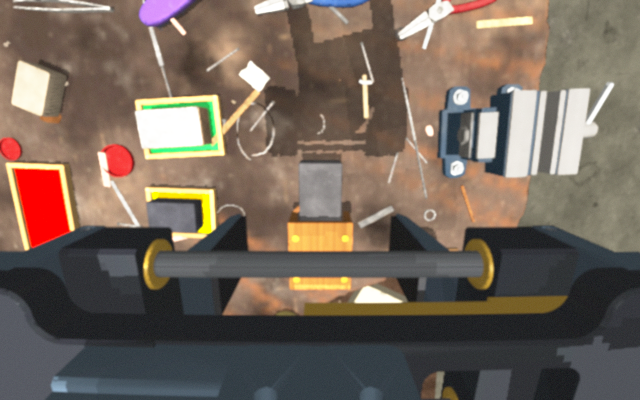

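The green tray now holds the sanding block flat (172,128; top at 38 mm). The oilstone's projecting end (320,190) is clear between the fingers, in front of the cover (320,250).

move_arm --plan '[[[0, 0.1, -4], 0, 0], [[0, 0, -4], 0, 0], [[0, 0, -4], 0, 0], [[0, 0, -3.5], 0, 0], [[0, 0, -2], 0, 0]]' --squeeze 40

```text
time_s: 23.55
ee_pos: [562.6, 121.4, 21.5]
ee_rot: [-179.9, -0.3, 176.8]
force: [-0.4, 0.2, 0.2]
gripper_width: 91.6
gripper_force: 0.0
```

move_arm --plan '[[[0, 0, -1.4], 0, 0], [[0, 0, 0], 0, 0], [[0, 0, 0], 0, 0.3], [[0, 0, 0], 0, 0.5], [[0, 0, 0], 0, 1]]'

```text
time_s: 24.05
ee_pos: [565.6, 122.8, 11.2]
ee_rot: [180.0, 0.1, 176.9]
force: [0.1, -0.2, -0.4]
gripper_width: 70.0
gripper_force: 0.0
```

move_arm --plan '[[[0, 0, 0], 0, 1], [[0, 0, 0], 0, 1], [[0, 0, 0], 0, 1], [[0, 0, 0], 0, 1]]'

```text
time_s: 24.45
ee_pos: [565.0, 123.1, 10.4]
ee_rot: [180.0, 0.0, 177.0]
force: [-1.2, 1.4, 3.1]
gripper_width: 51.6
gripper_force: 40.0
```

Gripped. Now pull it out along the cover's axis.

move_arm --plan '[[[-0.5, 0.03, 0], 0, 1], [[-1, 0.05, 0], 0, 1], [[-1, 0.06, 0], 0, 1], [[-1, 0.06, 0], 0, 1], [[-1, 0.05, 0], 0, 1]]'

```text
time_s: 24.95
ee_pos: [519.7, 125.4, 10.4]
ee_rot: [180.0, 0.1, 177.0]
force: [3.3, 0.0, 6.5]
gripper_width: 51.9
gripper_force: 40.0
```

move_arm --plan '[[[-1, 0.05, 0], 0, 1], [[-1, 0.06, 0], 0, 1], [[-1, 0.06, 0], 0, 1], [[-1, 0.05, 0], 0, 1], [[-1, 0.05, 0], 0, 1]]'

```text
time_s: 25.45
ee_pos: [469.9, 128.2, 10.5]
ee_rot: [180.0, 0.1, 177.0]
force: [2.2, 0.5, -1.3]
gripper_width: 51.5
gripper_force: 40.0
```

move_arm --plan '[[[-0.5, 0, 0], 0, 1], [[0, 0, 0], 0, 1], [[0, 0, 0], 0, 1], [[0, 0, 0], 0, 0.6], [[0, 0, 0], 0, 0]]'

```text
time_s: 25.95
ee_pos: [462.1, 127.7, 9.6]
ee_rot: [-179.9, -0.3, 177.0]
force: [0.0, -0.2, -1.2]
gripper_width: 57.2
gripper_force: 0.0
```

move_arm --plan '[[[0, 0, 0], 0, 0], [[0, 0, 0], 0, 0], [[0, 0, 4.5], 0, 0], [[0, 0, 4.5], 0, 0], [[0, 0, 4.5], 0, 0]]'

```text
time_s: 26.45
ee_pos: [463.5, 127.7, 145.7]
ee_rot: [-180.0, -0.2, 177.0]
force: [0.4, -0.5, 0.1]
gripper_width: 90.6
gripper_force: 0.0
```

move_arm --plan '[[[0, 0, 4.5], 0, 0], [[1, 0, 0], 0, 0], [[1, 0, 0], 0, 0], [[0, 0, 0], 0, 0], [[0, 0, 0], 0, 0]]'

```text
time_s: 26.95
ee_pos: [483.6, 127.6, 187.7]
ee_rot: [-179.9, -0.3, 176.9]
force: [-0.4, 0.2, -0.2]
gripper_width: 91.2
gripper_force: 0.0
```

Run:
```python
from a import *
p=env.grab_frame("wrist"); W=cloud(p); print(env.state()["ee_pos"],env.state()["ee_rot"])
m=(abs(W[...,0]-530)<130)&(abs(W[...,1]-120)<80)&(abs(W[...,2]-36)<3)&(W[...,0]<600); big(m,W,"oil")
P=W[m]; print(P.min(0),P.max(0))
```

```text
[483.58914704 127.68685199 187.9475352 ] [-179.92934208   -0.26687271  176.94778491]
oil 4560 c [496.  125.4] short,long [ 52.  125.3] long-dir 177.0 z [34.8 36.1 37.3]
[432.20565764  97.05843315  33.28484088] [559.74617277 154.39683943  38.535604  ]
```

move_arm --plan '[[[2.5, -0.3, -3], 0, 0], [[0, 0, -4], 0, 0], [[0, 0, -4], 0, 0], [[0, 0, -3], 0, 0], [[0, 0, -2.4], 0, 0]]' --squeeze 55

```text
time_s: 27.5
ee_pos: [507.6, 124.5, 23.0]
ee_rot: [-179.9, -0.3, 177.0]
force: [0.8, 0.2, 0.3]
gripper_width: 91.2
gripper_force: 0.0
```

move_arm --plan '[[[0, 0, -1.4], 0, 0], [[0, 0, 0], 0, 0], [[0, 0, 0], 0, 0.3], [[0, 0, 0], 0, 0.5], [[0, 0, 0], 0, 1]]'

```text
time_s: 28.0
ee_pos: [510.4, 125.2, 12.9]
ee_rot: [180.0, 0.1, 177.0]
force: [-0.1, -0.5, 0.7]
gripper_width: 70.2
gripper_force: 0.0
```

move_arm --plan '[[[0, 0, 0], 0, 1], [[0, 0, 0], 0, 1], [[0, 0, 0], 0, 1], [[0, 0, 0.5], 0, 1], [[0, 0, 1], 0, 1]]'

```text
time_s: 28.5
ee_pos: [508.4, 124.6, 26.3]
ee_rot: [-179.9, -0.2, 177.0]
force: [-0.7, 0.0, -4.7]
gripper_width: 51.6
gripper_force: 55.0
```

move_arm --plan '[[[0, 0, 1.5], 0, 1], [[0, 0, 2.5], 0, 1], [[0, 0, 3], 0, 1], [[0, 0, 0], 0, 1], [[0, 0, 0], 0, 1]]'

```text
time_s: 29.0
ee_pos: [509.6, 124.9, 97.0]
ee_rot: [180.0, 0.0, 177.0]
force: [0.4, 0.1, -5.3]
gripper_width: 51.4
gripper_force: 55.0
```

move_arm --plan '[[[0.5, -1.5, 2], -0.6, 1], [[0.9, -2.5, 2], -0.6, 1], [[1, -3, 1], -0.6, 1], [[1, -3, 0], -0.6, 1], [[1, -3, 0], -0.6, 1]]'

```text
time_s: 29.5
ee_pos: [552.9, -6.1, 145.2]
ee_rot: [-180.0, -0.2, 173.9]
force: [0.3, 0.3, -4.1]
gripper_width: 51.5
gripper_force: 55.0
```

move_arm --plan '[[[1, -3, 0], 0, 1], [[1, -3, 0], 0, 1], [[1, -3, 0], 0, 1], [[1, -2.5, 0], 0, 1], [[1, -2, 0], 0, 1]]'

```text
time_s: 30.0
ee_pos: [602.6, -141.4, 144.1]
ee_rot: [180.0, -0.3, 173.9]
force: [-0.8, -0.1, -5.4]
gripper_width: 51.7
gripper_force: 55.0
```

move_arm --plan '[[[0, 0, 0], 0, 1], [[0, 0, 0], 0, 1], [[0, 0, 0], 0, 1], [[0, 0, 0], 0, 1]]'

```text
time_s: 30.4
ee_pos: [603.2, -139.0, 146.4]
ee_rot: [180.0, -0.1, 174.0]
force: [0.1, -0.3, -3.0]
gripper_width: 51.7
gripper_force: 55.0
```

Run:
```python
from a import *
p=env.grab_frame("wrist"); save("w5",p["frame"]); W=cloud(p); print(env.state()["ee_pos"],env.state()["ee_rot"])
big((abs(W[...,0]-605)<115)&(abs(W[...,1]+260)<80)&(W[...,2]>8.8)&(W[...,2]<14),W,"rim")
big((abs(W[...,0]-605)<115)&(abs(W[...,1]+260)<80)&(W[...,2]>3.5)&(W[...,2]<8),W,"floor")
```

```text
[ 603.38716505 -139.08298136  146.71013265] [ 1.79980764e+02 -4.90496354e-02  1.74015653e+02]
rim 1539 c [ 576.3 -256.7] short,long [ 80.8 122.6] long-dir 174.5 z [ 9.4 10.8 12.1]
floor 6112 c [ 590.1 -259.1] short,long [ 68.4 138.5] long-dir 174.3 z [4.8 6.  7.2]
```

View pics/w5.png

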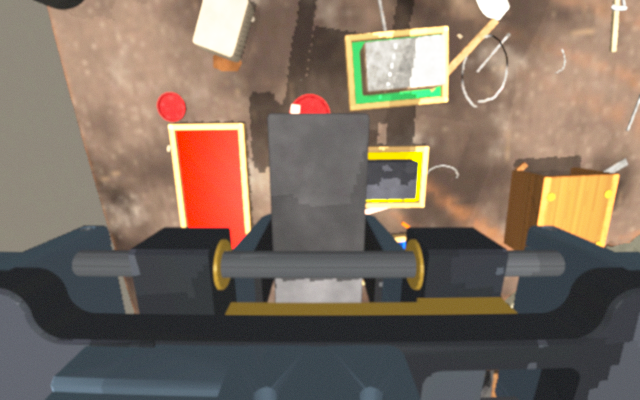

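The red tray is clear at (210,185). The oilstone is held level at its middle (320,185), and the three placed pieces still lie in their trays.

move_arm --plan '[[[0, -3, 0], 0, 1], [[0, -3, 0], 0, 1], [[0, -3, 0], 0, 1], [[0, -2, 0], 0, 1], [[0, -1.1, -1], 0, 1]]'

```text
time_s: 30.95
ee_pos: [604.8, -262.6, 138.2]
ee_rot: [-179.9, 0.2, 173.9]
force: [0.7, 0.3, -3.5]
gripper_width: 51.8
gripper_force: 55.0
```

move_arm --plan '[[[0, 0, -3], 0, 1], [[0, 0, -3], 0, 1], [[0, 0, -3], 0, 1], [[0, 0, -1], 0, 1], [[0, 0, 0], 0, 1]]'

```text
time_s: 31.45
ee_pos: [602.6, -259.7, 34.9]
ee_rot: [179.9, -0.2, 174.0]
force: [1.0, 0.7, -3.8]
gripper_width: 51.6
gripper_force: 55.0
```

move_arm --plan '[[[0, 0, 0], 0, 1], [[0, 0, 0], 0, 1], [[0, 0, 0], 0, 1], [[0, 0, 0], 0, 1]]'

```text
time_s: 31.85
ee_pos: [604.4, -261.2, 38.1]
ee_rot: [-180.0, 0.1, 174.0]
force: [-0.1, -0.0, -5.0]
gripper_width: 51.6
gripper_force: 55.0
```

move_arm --plan '[[[0, 0, -1], 0, 1], [[0, 0, -0.5], 0, 1], [[0, 0, -0.2], 0, 1], [[0, 0, 0], 0, 1], [[0, 0, 0], 0, 1]]'

```text
time_s: 32.35
ee_pos: [603.9, -261.1, 19.9]
ee_rot: [180.0, 0.0, 174.0]
force: [0.8, -0.3, -4.3]
gripper_width: 51.9
gripper_force: 55.0
```

move_arm --plan '[[[0, 0, -0.1], 0, 1], [[0, 0, 0], 0, 1], [[0, 0, 0], 0, 1]]'

```text
time_s: 32.65
ee_pos: [603.9, -261.0, 19.0]
ee_rot: [180.0, 0.0, 174.0]
force: [-0.8, 0.3, -4.9]
gripper_width: 51.7
gripper_force: 55.0
```

move_arm --plan '[[[0, 0, -0.1], 0, 1], [[0, 0, 0], 0, 1], [[0, 0, 0], 0, 1], [[0, 0, -0.1], 0, 1], [[0, 0, 0], 0, 1]]'

```text
time_s: 33.15
ee_pos: [604.0, -261.1, 18.5]
ee_rot: [-180.0, 0.1, 174.0]
force: [-3.5, 0.9, 5.6]
gripper_width: 51.7
gripper_force: 55.0
```

Contact with the floor (force has changed sign). Release, retreat and check.

move_arm --plan '[[[0, 0, 0], 0, 0.4], [[0, 0, 0], 0, 0.3], [[0, 0, 0], 0, 0.3], [[0, 0, 0], 0, 0.3], [[0, 0, 1], 0, 0.3]]'

```text
time_s: 33.65
ee_pos: [602.8, -260.5, 25.8]
ee_rot: [179.9, -0.2, 174.0]
force: [0.6, -0.3, -0.7]
gripper_width: 64.0
gripper_force: 0.0
```

move_arm --plan '[[[0, 0, 3], 0, 0.2], [[0, 0, 4], 0, 0], [[0, 0, 4], 0, 0], [[0, 0, 4], 0, 0], [[0, 0, 4], 0, 0]]'

```text
time_s: 34.15
ee_pos: [603.7, -260.9, 219.6]
ee_rot: [-180.0, 0.1, 174.0]
force: [0.4, -0.9, -0.3]
gripper_width: 91.3
gripper_force: 0.0
```

move_arm --plan '[[[-3, 2, 4], 0, 0], [[-3, 3, 0], 0, 0], [[-3, 3, 0], 0, 0], [[-2, 2, 0], 0, 0], [[0, 0, 0], 0, 0]]'

```text
time_s: 34.65
ee_pos: [493.4, -160.2, 255.6]
ee_rot: [180.0, 0.0, 174.1]
force: [0.4, -0.8, 0.2]
gripper_width: 91.1
gripper_force: 0.0
```

move_arm --plan '[[[0, 0, 0], 0, 0], [[0, 0, 0], 0, 0], [[0, 0, 0], 0, 0]]'

```text
time_s: 34.95
ee_pos: [496.7, -163.1, 253.9]
ee_rot: [-180.0, 0.0, 173.9]
force: [0.6, -0.2, -0.0]
gripper_width: 91.5
gripper_force: 0.0
```

Run:
```python
from a import *
p=env.grab_frame("wrist"); save("w6",p["frame"]); W=cloud(p); print(env.state()["ee_pos"],env.state()["force"])
for n,c,z in [("oil",(604,-260),42),("sand",(484,-47),38),("dark",(593,-66),32),("pumice",(693,-66),26)]:
    m=(abs(W[...,0]-c[0])<90)&(abs(W[...,1]-c[1])<55)&(abs(W[...,2]-z)<4); big(m,W,n)
q=env.grab_frame("side"); V=cloud(q); save("s6",q["frame"])
for n,c,z in [("oil",(604,-260),42),("loupe",(661,262),33)]:
    big((abs(V[...,0]-c[0])<90)&(abs(V[...,1]-c[1])<55)&(abs(V[...,2]-z)<4),V,n)
```

```text
[ 496.63772762 -163.0864106   253.79416915] [ 0.46519761  0.05710723 -0.21768648]
oil 1335 c [ 558.6 -256.5] short,long [51.  64.2] long-dir 174.0 z [40.4 42.  43.3]
sand 1718 c [483.3 -48.6] short,long [44.2 73.4] long-dir 89.6 z [36.  37.8 39.1]
dark 528 c [590.3 -84.5] short,long [30.1 39.7] long-dir 173.9 z [30.1 32.1 33.4]
pumice 408 c [691.5 -68.9] short,long [31.6 39.5] long-dir 88.6 z [23.8 25.9 27. ]
oil 499 c [ 604.3 -258.2] short,long [ 57.  149.6] long-dir 173.9 z [39.4 42.9 44.6]
loupe 152 c [661.4 262.1] short,long [32.1 35.1] long-dir 104.0 z [29.6 33.3 35.8]
```

View pics/w6.png

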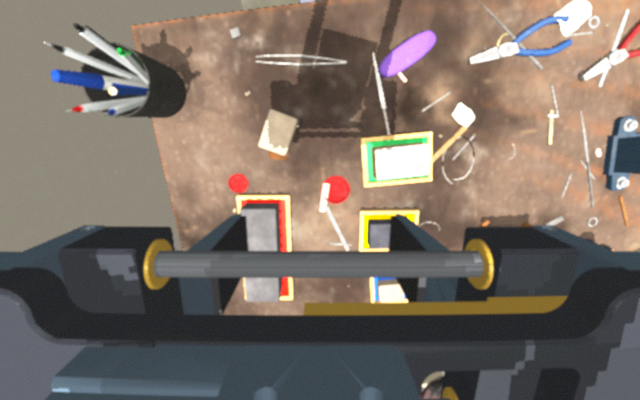

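The oilstone lies flat in the red tray (265,255; top at 42 mm). The sanding block (400,160), dark stone (385,235) and pumice (390,290) are in their trays at the right heights, and the loupe has not moved.

```bash
python3 -c "
from workcell import env
print(env.job_done())"
```

```text
the job is handed in; nothing more can be done
None
```

The job is handed in: pumice, dark stone and sanding block were placed in their trays in that order, then the oilstone was drawn out and laid in the red tray; measured heights show all four flat, and the loupe was not moved (about 35 s of the 120 s used).

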